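Load the drop gate and hold it open at the mark

ROBOT

A 6-joint arm with a two-finger parallel gripper is mounted at the origin on the work surface; the furniture and walls round the work are solid. World frame = base frame: x ahead of the robot, y to its left, z up, the work surface at z = 0. Lengths are in m, angles in rad, forces in N, time in s.
With the tool pointing down it reaches from about 0.425 to 0.95 m from the base axis. Payload 3.5 kg.
Tool frame: the origin (TCP) lies midway between the tips of the shut fingers; the grasp point (between the pads) lies 19 mm behind it; z points along the fingers, y is the line along which they close (so a half turn about z gives the same grasp; the last joint's range is limited). The gripper opens to 85 mm and grips with 20 to 120 N. Pads are 22 mm wide; open, the fingers measure 114 mm over their backs; the gripper's body (76 mm by 85 mm) begins 54 mm behind the grasp point. The pads swing forward as they close: fully open they stand 13 mm farther back than shut.
Start: joints at [1.013, 0.286, 1.577, -0, 1.279, -0.15], TCP at [0.268, 0.62, 0.231] pointing down, gripper open.
Joint ranges: [-2.77, 2.77], [-0.9, 2.22], [0.21, 2.48], [-1.53, 4.67], [0.24, 2.81], [-2.84, 2.84]. Speed limits (rad/s): [2.79, 2.79, 3.14, 3.14, 3.14, 3.14].

INTERFACE

Orientations are given as a unit quaternion [x, y, z, w].
In Python, from plant import get_state, read_camera, ctrl gives the robot as it stands.
- The arm moves only by the shell command python3 -m crank 'ROWS' [FORCE]. ROWS is JSON, a list of rows, each a list of 3 entries, a list of its own where there are three numbers: the shift along the tool's x, y, z in mm, then the turn about the tool's z in degrees, then the closure in counts, from 0 (fully open) to 255 (shut). In form: [[[tx, ty, tz], yaw, claw], ...]. A call has 1 to 10 rows; each row is the pose to reach, as a shift and turn from the pose commanded when the call began, along the tool's axes at that moment; what a row does not reach only later rows make up. A row lasts 1/10 s, in which the tool goes at most 50 mm and 8.59 degrees, less where a joint would pass 70% of its speed; a pose out of reach is approached as far as the arm can. A call with a gripper value outside its range is refused whole. The fingers move at their own pace and stop on an object; FORCE is the grip in N (left out, the last holds). Time passes only in rows, so rows that repeat a pose let the fingers close. It gives the time, the measured TCP pose, the force, the opening and the grip force at its end, in the units of the state.
- get_state(): the state, without advancing time (a new reading comes with each control period).
- read_camera(name): name is "scene" or "top" or "wrist"; returns a dict with "frame" (384x512x3 uint8, blue, green, red), "range_z" (384x512 float32, m along the optical axis (not along the pixel's ray), 0 where there is no reading), "vfov" (degrees; the focal length in pixels is half the picture's height over the tangent of half this angle, whatever the lens; pixels are square), "cx", "cy" (the principal point, pixels), "origin" and "orientation" of the camera in the world. Camera axes: x right, y down, z forward; pixel columns grow to the right and rows downward; lengths in m; the calibration is good to about 2 mm. The wrist camera is an equidistant fisheye: a pixel r from the principal point sees the ray r / f radians off the axis. A picture is of the moment at which its call begins.
- ctrl.sign_off(): hands the job in; it is judged then, once.
The state is a dict: "time": time; "qpos": joint angles; "dq": joint speeds; "joint_efforts": joint torques, N m; "eef_pos": TCP position; "tcp_rot": TCP orientation; "contact_force": force on the tool from outside, world axes, zero at the start; "wrist_torque": the same for the moment, N m; "opening": opening from 0.0 (shut) to 1.0 (fully open); "finger_force": force on a finger pad.
Only numpy, scipy, OpenCV 4.12 (cv2) and the standard library are available. Lean on these libraries where they do the work, as an engineer would, in place of code of your own. Each camera call takes 0.05 s, during which the arm holds its last target. There are 200 camera calls.

TASK

Stand the two white sleeves in the blue drop-gate fixture, one in each pocket of its top block, and let go of them while the gate is still fully shut. Then pull the gate out by its black upright grip, against its spring, until its black pointer stands level with the red marker on the side rail, so that both sleeves drop into the collector below. Finish while still gripping the gate there, pointer at the marker (the gate springs shut if let go), and leave the other things on the bench alone.

Things in the scene. Friction and masses are not known exactly. Their poses are not given: they have to be found in the camera images.
- hopper: Fixed drop-gate fixture: light grey base plate 205 x 150 x 8 mm (x -160 to +45 mm) with a blue housing 80 (x) x 120 (y) mm, top at z 107 mm, collector inside (floor z 8 mm, clear front). Origin: on the bench under the housing's middle. Its -x points to the grip, the way the gate pulls out; +y is the side of the marker rail (top z 64 mm). A black spring barrel juts from the back to x +85 mm.
- pocket_left (a point): Centre of the mouth of one pocket, in the top face of the block (z 107 mm), on hopper y +28 mm. The pocket is a vertical square hole 25 x 25 mm, aligned with the hopper's axes, that goes down 34 mm to the block's underside; the gate plate, while shut, is its floor at z 71.5 mm. A standing sleeve juts out 4 to 5 mm.
- pocket_right (a point): The same for the other pocket, at hopper y -28 mm.
- gate (a joint): The steel gate plate, a spring-return slide: 0 = shut, grows in metres as it is pulled out toward hopper -x, end stop 0.065. The pull is about 3.5 N at the start and 7 to 8 N at the marker. Let go, it shuts by itself. The pockets are fully open from about 0.030 on. The travel to the marker is 0.036 to 0.050 and differs from run to run.
- gate_grip (a point): Middle of the top of the gate's grip, at z 143.5 mm: a black upright tab 14 mm thick along hopper x and 36 mm wide along hopper y, standing from z 77 mm up, free all round; its back face is 50 mm in front of the housing when shut. Moves with the gate. Can be pinched from above either way.
- gate_pointer (a point): Tip of the black pointer bar (4 mm wide) that juts from the gate over the marker rail toward hopper +y, z 69.5 mm. Moves with the gate.
- marker: Red marker clip on the outer side of the rail, 10 mm long and 10 mm deep with a 4 mm wide fin on top that reaches z 76 mm. Origin: on its middle line, at z 52 mm; its axes are parallel to the hopper's. The pointer is at the mark when its tip has the same position along hopper x as this origin (within 5 mm). The clip is fixed and differs in position along the rail from run to run.
- sleeve_a: White flanged alloy sleeve, 14 mm across (flange included) and 40 mm tall, standing upright on a 110 x 110 x 3 mm black rubber mat on the bench (origin at z 3 mm); takes a grip of any yaw, best square to its own x or y. Origin: centre of its underside; z runs up along it. 11 to 16 g.
- sleeve_b: The same as sleeve_a, the other sleeve, on a second mat on the other side of the bench. Either may go in either pocket.
- sleeve_a_mid (a point): Centre of sleeve_a, 20 mm above its underside.
- sleeve_b_mid (a point): Centre of sleeve_b.
- glue_bottle: Small white dropper bottle, 29 mm across, 80 mm tall, bystander. Origin: centre of its underside.
- caliper: Digital caliper lying flat, 202 x 69 x 14 mm, bystander. Origin: centre of its underside.
- tape_roll: Roll of tape lying flat, 100 mm across, 25 mm tall, bystander. Origin: centre of its underside.
- screwdriver: Screwdriver with red handle lying on the bench, 188 mm long, bystander. Origin: centre of its underside.

How it is judged:
By the outcome, as a careful person would: the job done as asked, in the order asked, and still so for the second after the job is handed in, while the arm keeps its last pose, push and grip.
It also fails if it takes over 70 s, if anything falls off the work surface, if the arm or the gripper's body presses on something with over 40 N, if the wrist force passes 120 N, or if a joint passes its speed limit or range.

## Working session

There is one attempt and no reset: what is moved stays moved. The work goes in short steps, Python scripts to look and compute and a shell command to move; the robot and the scene stay as the last step left them, time stands still between calls to the robot, and variables do not carry over. Pictures are saved under pics/ and viewed, at most 10 in all, crops included, and the job is handed in when it is done.

```bash
ls; mkdir -p pics; cat > h.py <<'E'
import numpy as np, cv2
from scipy.spatial.transform import Rotation as R
from plant import get_state, read_camera
def shot(name):
    c=read_camera(name); np.save(f'{name}.npy',c,allow_pickle=True); return c
def load(name): return np.load(f'{name}.npy',allow_pickle=True).item()
def ray(c,u,v):
    f=c['frame'].shape[0]/2/np.tan(np.radians(c['vfov'])/2)
    return np.array([(u-c['cx'])/f,(v-c['cy'])/f,1.0])
def rayw(c,u,v):  # fisheye
    f=c['frame'].shape[0]/2/np.tan(np.radians(c['vfov'])/2)
    d=np.array([u-c['cx'],v-c['cy']]); r=np.hypot(*d)+1e-9; t=r/f
    return np.array([*(d/r*np.sin(t)),np.cos(t)])
def atz(c,u,v,z,fish=False):
    d=R.from_quat(c['orientation']).apply((rayw if fish else ray)(c,u,v)); o=np.array(c['origin'])
    return o+d*(z-o[2])/d[2]
def depth(c,u,v,fish=False):
    d=(rayw if fish else ray)(c,u,v); d=d/d[2]*c['range_z'][int(round(v)),int(round(u))]
    return np.array(c['origin'])+R.from_quat(c['orientation']).apply(d)
def totool(dw): # world delta -> tool mm
    s=get_state(); return R.from_quat(s['tcp_rot']).inv().apply(dw)*1000
E
python3 - <<'E'
from h import *
for n in('top','scene','wrist'):
    c=shot(n); print(n,c['vfov'],c['cx'],c['cy'],c['origin'],R.from_quat(c['orientation']).as_matrix().round(3).tolist())
    if n!='wrist': cv2.imwrite(f'pics/{n}0.png',cv2.resize(c['frame'],(800,600),interpolation=cv2.INTER_CUBIC))
s=get_state();print({k:np.round(v,4).tolist() for k,v in s.items()})
print(R.from_quat(s['tcp_rot']).as_matrix().round(3))
E
```

```text
pics
top 43.30380671303899 260.64402841251643 194.82250126483072 [ 0.18348272 -0.0410982   1.58522072] [[0.002, -0.975, 0.222], [-1.0, -0.001, 0.007], [-0.007, -0.222, -0.975]]
scene 47.50356079447782 262.72543838662097 185.4784013392738 [-0.07883387 -0.97741916  1.10637954] [[0.851, -0.346, 0.395], [-0.525, -0.559, 0.641], [-0.001, -0.753, -0.658]]
wrist 65.70646984690485 255.84499820154917 196.71570724805503 [0.19574285 0.65054626 0.37279615] [[0.396, 0.874, 0.283], [0.918, -0.376, -0.123], [-0.001, 0.308, -0.951]]
{'time': 0.15, 'qpos': [1.013, 0.287, 1.5778, 0.0, 1.2786, -0.15], 'dq': [-0.0011, -0.0015, -0.0052, -0.0, -0.0019, 0.0012], 'joint_efforts': [0.0013, -40.6598, -29.3145, -0.0001, 0.0039, 0.0], 'eef_pos': [0.2674, 0.6192, 0.2302], 'tcp_rot': [0.2025, 0.9793, -0.0009, -0.0003], 'contact_force': [0.256, 1.1218, -0.2371], 'wrist_torque': [-0.039, -0.0658, 0.0283], 'finger_force': 0.0, 'opening': 0.9984}
[[-0.918  0.397 -0.001]
 [ 0.397  0.918 -0.002]
 [ 0.    -0.002 -1.   ]]
```

View pics/top0.png

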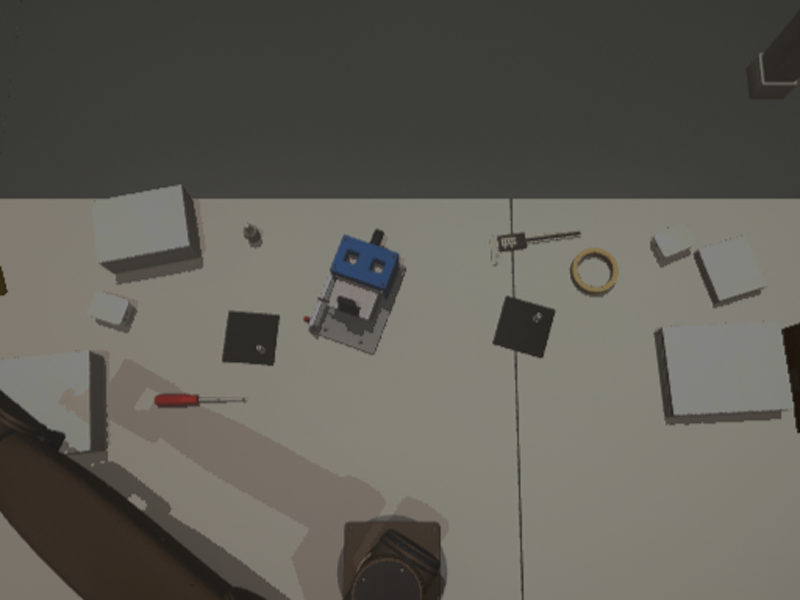

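View pics/scene0.png

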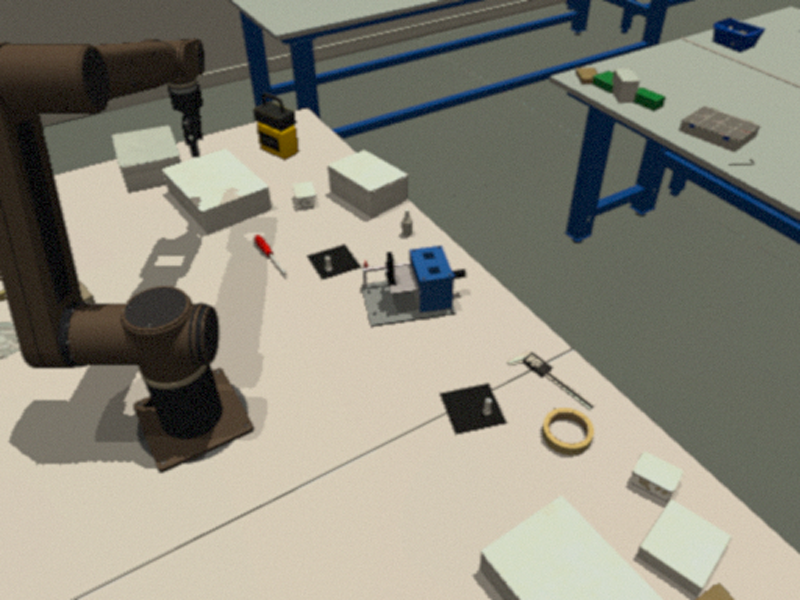

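The overview shows the left sleeve at about (261,348) of the 800-px top picture and the right sleeve at (537,317). The fixture's pockets are at (352,258) and (378,267), the grip at about (348,305), and the red marker at (307,319). I'll enlarge that area.

```bash
python3 - <<'E'
from h import *
c=load('top')
cr=c['frame'][140:250,190:270]
a=cv2.resize(cr,None,fx=5.4,fy=5.4,interpolation=cv2.INTER_CUBIC)
b1=cv2.resize(c['frame'][195:237,140:182],None,fx=7,fy=7,interpolation=cv2.INTER_CUBIC)
b2=cv2.resize(c['frame'][188:230,314:356],None,fx=7,fy=7,interpolation=cv2.INTER_CUBIC)
o=np.vstack([b1,b2]); H=594; o=np.vstack([o,np.zeros((H-o.shape[0],o.shape[1],3),np.uint8)]) if o.shape[0]<H else o[:H]
im=np.hstack([a,o]); im=np.clip(im*1.8,0,255).astype(np.uint8); print(im.shape)
cv2.imwrite('pics/crop1.png',im)
E
```

```text
(594, 726, 3)
```

View pics/crop1.png

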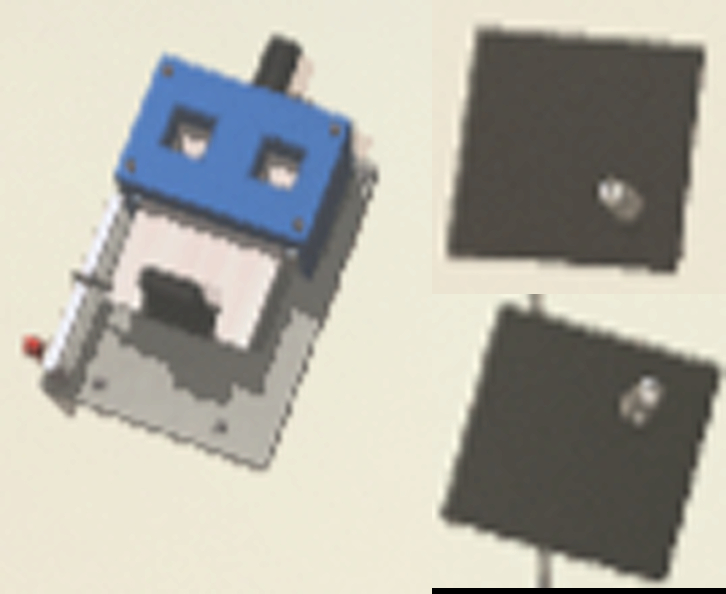

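The enlarged crop shows:
- **Housing top corners:** (164,55), (353,122), (303,245) and (118,182).
- **Pocket mouths:** (189,132) and (279,163).
- **Pointer tip:** about (75,277), with the red marker at (33,347).
- **Sleeve tops:** (610,190) and (650,388).

```bash
python3 - <<'E'
from h import *
c=load('top')
A=lambda u,v,z: atz(c,(u+.5)/5.4-.5+190,(v+.5)/5.4-.5+140,z)
B=lambda u,v,z,u0,v0,x0,y0: atz(c,(u-x0+.5)/7-.5+u0,(v-y0+.5)/7-.5+v0,z)
cs=[A(u,v,.107) for u,v in((164,55),(353,122),(303,245),(118,182))]
print(np.round(cs,4))
ctr=np.mean(cs,0); ex=((cs[0]+cs[1])-(cs[2]+cs[3]))/2; ey=((cs[0]+cs[3])-(cs[1]+cs[2]))/2
print('ctr',ctr,'sizes',np.linalg.norm(ex),np.linalg.norm(ey),np.degrees(np.arctan2(ex[1],ex[0])),np.degrees(np.arctan2(-ey[0],ey[1])))
p=[A(189,132,.107),A(279,163,.107)];print('pockets',np.round(p,4),np.linalg.norm(p[0]-p[1]),np.mean(p,0))
th=np.arctan2(ex[1],ex[0]);X=np.array([np.cos(th),np.sin(th),0]);Y=np.array([-X[1],X[0],0])
for n,q in(('ptr',A(75,277,.0695)),('mark',A(33,347,.07)),('grip',A(178,278,.1435))): print(n,q.round(4),(q-ctr)@X,(q-ctr)@Y)
print('grip pred',ctr-X*(.04+.05+.007))
print('sl L',B(610,190,.043,140,195,432,0),B(632,215,.003,140,195,432,0));print('sl R',B(650,388,.043,314,188,432,294),B(630,418,.003,314,188,432,294))
E
```

```text
[[ 0.6684  0.1003  0.107 ]
 [ 0.627  -0.0121  0.107 ]
 [ 0.5523  0.0167  0.107 ]
 [ 0.5903  0.1257  0.107 ]]
ctr [0.60949808 0.05764672 0.107     ] sizes 0.08108822902745702 0.11757337057607209 -19.514230036470696 -19.737823083316478
pockets [[0.6209 0.0846 0.107 ]
 [0.6019 0.0313 0.107 ]] 0.05653986389374291 [0.61138123 0.05791404 0.107     ]
ptr [0.5419 0.1541 0.0695] -0.09598099193675921 0.06832957653392056
mark [0.4991 0.1778 0.07  ] -0.14421642318762914 0.07632113839647729
grip [0.5238 0.0861 0.1435] -0.09025029485905543 -0.001834999969413727
grip pred [0.51806989 0.09004869 0.107     ]
sl L [0.44559603 0.27914639 0.043     ] [0.44042654 0.27647347 0.003     ]
sl R [ 0.51461972 -0.30384812  0.043     ] [ 0.50858206 -0.30061509  0.003     ]
```

Geometry agrees with the given sizes: housing 81 x 118 mm, pocket spacing 56.5 mm, hopper yaw about -19.6°. I'll move above the left sleeve and turn the tool so its y lines up with hopper x.

```bash
python3 -m crank '[[[-298,-241,0],86,110],[[-298,-241,0],86,110],[[-298,-241,0],86,110],[[-298,-241,0],86,110],[[-298,-241,0],86,110],[[-298,-241,0],86,110],[[-298,-241,40],86,110],[[-298,-241,80],86,110],[[-298,-241,100],86,110],[[-298,-241,100],86,110]]' 30
python3 -m crank '[[[0,0,0],0,110],[[0,0,0],0,110],[[0,0,0],0,110]]'
python3 - <<'E'
from h import *
s=get_state();print(s['eef_pos'],R.from_quat(s['tcp_rot']).as_matrix().round(3).tolist(),s['qpos'],s['opening'],s['contact_force'])
c=shot('wrist');print(c['origin'])
f=np.clip(c['frame']*1.5,0,255).astype(np.uint8)
cv2.imwrite('pics/w1.png',cv2.resize(f,(800,600),interpolation=cv2.INTER_CUBIC))
E
```

```text
time: 1.15
eef_pos: [0.4422, 0.2768, 0.1249]
tcp_rot: [0.818, 0.575, -0.006, -0.001]
contact_force: [-0.0, -0.5, -0.7]
opening: 0.568
finger_force: 0.0
time: 1.45
eef_pos: [0.4463, 0.2809, 0.1325]
tcp_rot: [0.815, 0.58, 0.001, 0.0]
contact_force: [-0.1, -0.0, 0.7]
opening: 0.569
finger_force: 0.0
[0.44629208 0.28088952 0.13254653] [[0.328, 0.945, 0.002], [0.945, -0.328, 0.001], [0.002, 0.002, -1.0]] [3.69196246e-01 6.60597167e-02 2.02093297e+00 5.04268599e-05
 1.05218136e+00 7.03401591e-01] 0.5694974920889296 [-0.11173264 -0.02404682  0.66207858]
[0.47300039 0.35534228 0.27539163]
```

View pics/w1.png

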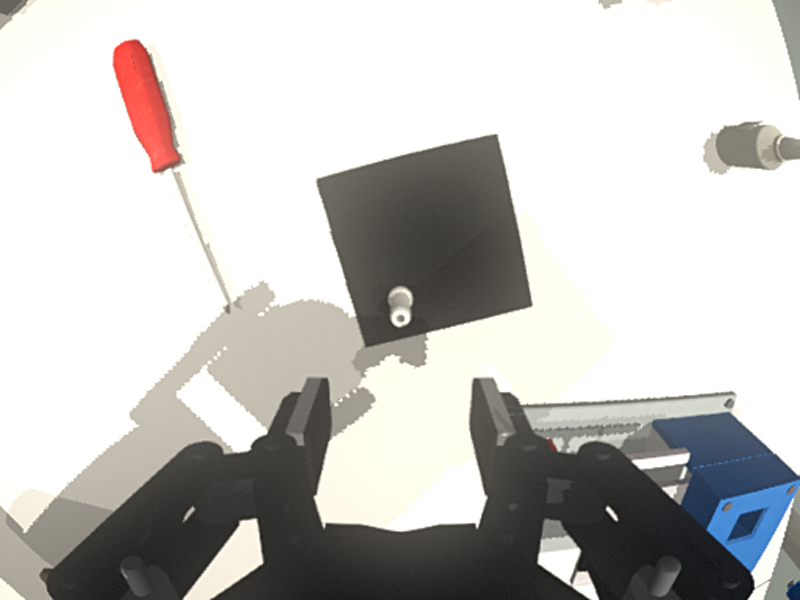

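The wrist view shows the sleeve standing with its flange at the bottom, top centre at (400,318) and foot at about (400,297). The fingertips are at y≈380, x 318 and 485.

```bash
python3 - <<'E'
from h import *
c=load('wrist'); g=512/800
P=lambda u,v,z: atz(c,(u+.5)*g-.5,(v+.5)*g-.5,z,True)
s=get_state(); t=P(400,318,.043); b=P(400,296,.003+.004)
print(t,b, totool(t-s['eef_pos']), depth(c,400*g,318*g,True))
for q in((318,380),(485,380),(600,383)):print(depth(c,q[0]*g,q[1]*g,True))
E
```

```text
[0.44689608 0.27907574 0.043     ] [0.44744395 0.28050754 0.007     ] [-1.65239996  1.06597592 89.55857995] [0.44643102 0.27724924 0.03805004]
[0.42598135 0.29999447 0.14194825]
[0.47714127 0.28196718 0.14152487]
[ 5.60588799e-01  1.70904413e-01 -5.03924301e-04]
```

```bash
python3 -m crank '[[[-1,1,40],0,130],[[-1,1,75],0,150],[[-1,1,95],0,150],[[-1,1,103],0,150],[[-1,1,103],0,150],[[-1,1,103],0,255],[[-1,1,103],0,255],[[-1,1,103],0,255],[[-1,1,103],0,255],[[-1,1,103],0,255]]' 30
python3 -m crank '[[[0,0,0],0,255],[[0,0,0],0,255],[[0,0,-20],0,255],[[0,0,-60],0,255],[[0,0,-100],0,255],[[0,0,-130],0,255],[[0,0,-130],0,255],[[0,0,-130],0,255]]'
python3 - <<'E'
from h import *
s=get_state();print(s['eef_pos'],s['opening']*85)
c=shot('wrist')
f=np.clip(c['frame'][150:384,140:370]*1.5,0,255).astype(np.uint8)
cv2.imwrite('pics/w2.png',cv2.resize(f,None,fx=2.5,fy=2.5,interpolation=cv2.INTER_CUBIC))
E
```

```text
time: 2.5
eef_pos: [0.4477, 0.2796, 0.0301]
tcp_rot: [0.816, 0.579, 0.002, 0.0]
contact_force: [-0.4, 0.4, 5.5]
opening: 0.156
finger_force: 32.8
time: 3.3
eef_pos: [0.4463, 0.2789, 0.1588]
tcp_rot: [0.816, 0.579, 0.001, 0.0]
contact_force: [0.5, -0.8, -1.8]
opening: 0.155
finger_force: 32.1
[0.44633127 0.27894907 0.15876898] 13.176433326363375
```

View pics/w2.png

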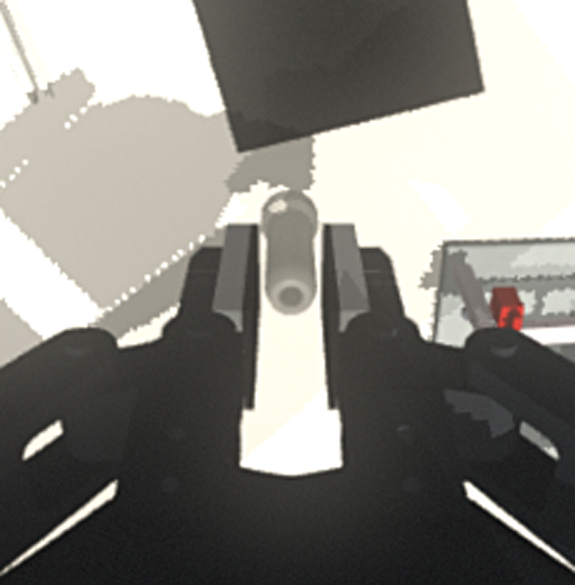

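The sleeve is held upright between the pads (13 mm opening, 32 N). I'll carry it above the left pocket and look.

```bash
python3 -m crank '[[[-127,228,-26],0,255],[[-127,228,-26],0,255],[[-127,228,-26],0,255],[[-127,228,-26],0,255],[[-127,228,-26],0,255],[[-127,228,-26],0,255],[[-127,228,-26],0,255],[[-127,228,-26],0,255],[[-127,228,-26],0,255],[[-127,228,-26],0,255]]'
python3 - <<'E'
from h import *
s=get_state();print(s['eef_pos'],s['opening']*85,R.from_quat(s['tcp_rot']).as_matrix().round(3).tolist())
c=shot('wrist')
f=np.clip(c['frame']*1.3,0,255).astype(np.uint8)
cv2.imwrite('pics/w3.png',cv2.resize(f,(800,600),interpolation=cv2.INTER_CUBIC))
E
```

```text
time: 4.35
eef_pos: [0.6183, 0.0852, 0.1838]
tcp_rot: [0.815, 0.579, -0.0, -0.0]
contact_force: [-0.5, 0.1, 0.0]
opening: 0.154
finger_force: 32.1
[0.61825633 0.08524531 0.18379745] 13.056759909168147 [[0.329, 0.944, -0.001], [0.944, -0.329, 0.0], [-0.0, -0.001, -1.0]]
```

View pics/w3.png

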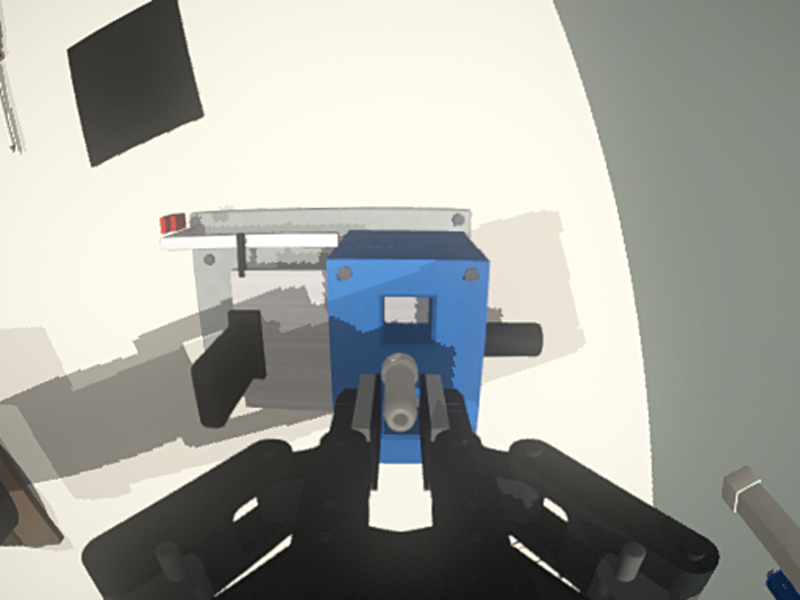

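The wrist view shows the left pocket mouth centred at about (408,319), with corners near (380,295) and (436,343). The sleeve hangs between the pads, and the housing's near top edge runs from (328,262) to (490,262). The pointer tip is at (240,236) and the marker fin at about (172,216).

```bash
python3 - <<'E'
from h import *
c=load('wrist'); g=512/800
P=lambda u,v,z: atz(c,(u+.5)*g-.5,(v+.5)*g-.5,z,True)
s=get_state();e=s['eef_pos'];M=R.from_quat(s['tcp_rot']).as_matrix()
for n,u,v,z in(('pocket',408,319,.107),('pc1',380,295,.107),('pc2',436,295,.107),('pc4',436,343,.107),('cornA',328,261,.107),('cornB',490,261,.107),('ptr',241,236,.0695),('fin',172,215,.076),('slv top',402,412,.184+.013),('slv bot',399,370,.157),('grip near top',195,370,.1435),('grip far top',214,425,.1435)):
  p=P(u,v,z);print(n,p.round(4),(M.T@(p-e)*1000).round(1))
E
```

```text
pocket [0.6236 0.0858 0.107 ] [ 2.3  4.6 77.1]
pc1 [0.6147 0.1021 0.107 ] [14.8 -9.2 77.1]
pc2 [0.6408 0.0931 0.107 ] [14.9 18.4 77.1]
pc4 [0.633  0.0687 0.107 ] [-10.7  19.   77.1]
cornA [0.5966 0.1267 0.107 ] [ 32.1 -34.4  77.1]
cornB [0.6712 0.1009 0.107 ] [32.3 44.6 77.1]
ptr [0.5449 0.1528 0.0695] [ 39.8 -91.7 114.7]
fin [0.5111 0.1808 0.076 ] [  55.1 -132.9  108.2]
slv top [0.6206 0.0866 0.197 ] [  2.2   1.4 -12.9]
slv bot [0.6182 0.0831 0.157 ] [-1.9  0.3 27.1]
grip near top [0.5249 0.1063 0.1435] [-10.7 -95.4  40.7]
grip far top [0.5194 0.0765 0.1435] [-40.7 -90.8  40.7]
```

```bash
python3 -m crank '[[[1,4,0],0,255],[[1,4,20],0,255],[[1,4,35],0,255],[[1,4,45],0,255],[[1,4,52],0,255],[[1,4,58],0,255],[[1,4,62],0,255],[[1,4,62],0,255],[[1,4,62],0,255]]'
python3 - <<'E'
from h import *
s=get_state();print(s['eef_pos'],s['opening']*85,s['contact_force'])
E
```

```text
time: 5.3
eef_pos: [0.6239, 0.0833, 0.1228]
tcp_rot: [0.816, 0.578, 0.0, 0.0]
contact_force: [-0.3, -0.5, -0.5]
opening: 0.155
finger_force: 32.1
[0.62387863 0.08327765 0.12279867] 13.180049765965409 [-0.25880189 -0.4925839  -0.46185061]
```

```bash
python3 -m crank '[[[0,0,8],0,255],[[0,0,14],0,255],[[0,0,15],0,255],[[0,0,15],0,255],[[0,0,15],0,195],[[0,0,15],0,180],[[0,0,15],0,150],[[0,0,15],0,150],[[0,0,15],0,150],[[0,0,15],0,150]]'
python3 -m crank '[[[0,0,-5],0,150],[[0,0,-20],0,150],[[0,0,-50],0,150],[[0,0,-85],0,150],[[0,0,-85],0,150],[[0,0,-85],0,150],[[0,0,-85],0,150]]'
python3 - <<'E'
from h import *
s=get_state();print(s['eef_pos'],s['opening']*85,s['contact_force'])
c=shot('wrist')
f=np.clip(c['frame'][120:320,110:350]*1.3,0,255).astype(np.uint8)
a=cv2.resize(f,None,fx=3,fy=3,interpolation=cv2.INTER_CUBIC)
cv2.imwrite('pics/w4.png',a)
E
```

```text
time: 6.3
eef_pos: [0.6235, 0.0833, 0.1072]
tcp_rot: [0.816, 0.578, -0.0, -0.0]
contact_force: [0.0, 0.6, -0.2]
opening: 0.413
finger_force: 0.0
time: 7.0
eef_pos: [0.623, 0.0833, 0.1918]
tcp_rot: [0.816, 0.579, -0.0, -0.0]
contact_force: [-0.2, 0.8, -0.3]
opening: 0.41
finger_force: 0.0
[0.62295821 0.08334426 0.19180449] 34.84696433480954 [-0.17229958  0.75704993 -0.27659139]
```

View pics/w4.png

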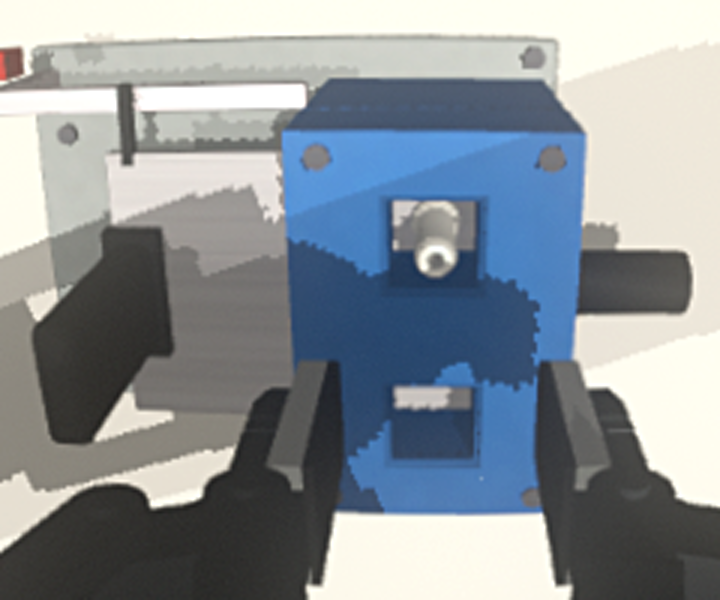

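The left sleeve stands upright and centred in its pocket at (435,255), with the fingers clear. Next is the right sleeve.

```bash
python3 -m crank '[[[-401,26,0],0,130],[[-401,26,0],0,130],[[-401,26,0],0,130],[[-401,26,0],0,130],[[-401,26,0],0,130],[[-401,26,0],0,130],[[-401,26,20],0,130],[[-401,26,40],0,130],[[-401,26,60],0,130],[[-401,26,60],0,130]]'
python3 -m crank '[[[0,0,0],0,130],[[0,0,0],0,130]]'
python3 - <<'E'
from h import *
s=get_state();print(s['eef_pos'],s['opening']*85,s['contact_force'])
c=shot('wrist')
f=np.clip(c['frame'][120:320,110:350]*1.3,0,255).astype(np.uint8)
a=cv2.resize(f,None,fx=3,fy=3,interpolation=cv2.INTER_CUBIC)
cv2.imwrite('pics/w5.png',a)
E
```

```text
time: 8.05
eef_pos: [0.5118, -0.3032, 0.1265]
tcp_rot: [0.817, 0.577, -0.001, -0.005]
contact_force: [-0.1, 0.2, -0.9]
opening: 0.491
finger_force: 0.0
time: 8.25
eef_pos: [0.5164, -0.303, 0.1334]
tcp_rot: [0.815, 0.579, 0.0, 0.001]
contact_force: [0.2, 0.8, 0.5]
opening: 0.488
finger_force: 0.0
[ 0.51635331 -0.3030087   0.13338133] 41.45727350251475 [0.22316394 0.81666819 0.54253075]
```

View pics/w5.png

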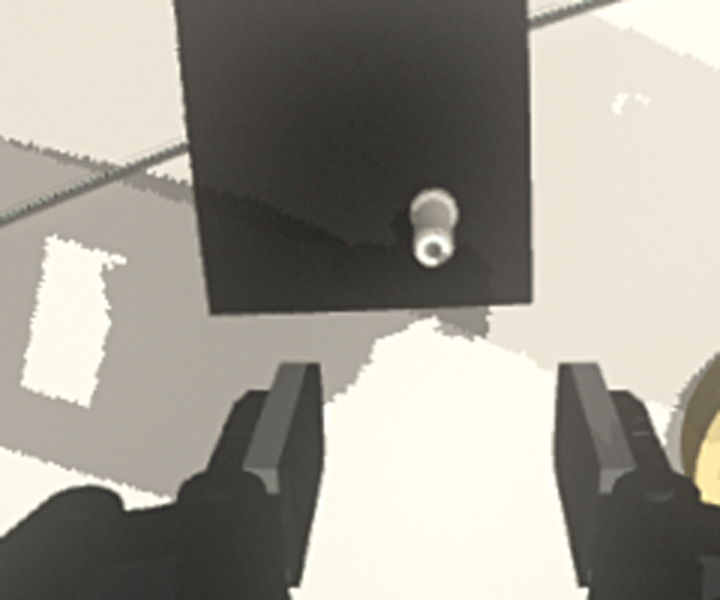

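The sleeve top is at (432,248), almost the same picture position as the first sleeve, so the offset is about (-1,-1) mm and the descent 103 mm.

```bash
python3 -m crank '[[[-1,-1,40],0,140],[[-1,-1,75],0,150],[[-1,-1,95],0,150],[[-1,-1,103],0,150],[[-1,-1,103],0,150],[[-1,-1,103],0,255],[[-1,-1,103],0,255],[[-1,-1,103],0,255],[[-1,-1,103],0,255],[[-1,-1,103],0,255]]' 30
python3 -m crank '[[[0,0,0],0,255],[[0,0,0],0,255],[[0,0,-20],0,255],[[0,0,-60],0,255],[[0,0,-110],0,255],[[0,0,-155],0,255],[[0,0,-155],0,255],[[0,0,-155],0,255]]'
python3 - <<'E'
from h import *
s=get_state();e=s['eef_pos'];print(e,s['opening']*85,totool(np.array([.6044,.0306,.184])-e))
E
```

```text
time: 9.3
eef_pos: [0.5157, -0.3053, 0.0316]
tcp_rot: [0.816, 0.578, 0.001, 0.002]
contact_force: [0.8, 0.4, 5.9]
opening: 0.155
finger_force: 32.0
time: 10.1
eef_pos: [0.5147, -0.3049, 0.1861]
tcp_rot: [0.816, 0.578, 0.0, 0.002]
contact_force: [-0.7, -0.3, 0.2]
opening: 0.157
finger_force: 31.3
[ 0.51468819 -0.30485923  0.18613122] 13.331778633436693 [346.25501963 -26.27996433   1.57162361]
```

```bash
python3 -m crank '[[[346,-26,2],0,255],[[346,-26,2],0,255],[[346,-26,2],0,255],[[346,-26,2],0,255],[[346,-26,2],0,255],[[346,-26,2],0,255],[[346,-26,2],0,255],[[346,-26,2],0,255],[[346,-26,2],0,255],[[346,-26,2],0,255]]'
python3 -m crank '[[[0,0,0],0,255],[[0,0,0],0,255]]'
python3 - <<'E'
from h import *
s=get_state();e=s['eef_pos'];print(e,s['opening']*85,totool(np.array([.6044,.0306,.108])-e))
c=shot('wrist')
f=np.clip(c['frame'][120:320,110:350]*1.3,0,255).astype(np.uint8)
a=cv2.resize(f,None,fx=3,fy=3,interpolation=cv2.INTER_CUBIC)
cv2.imwrite('pics/w6.png',a)
E
```

```text
time: 11.1
eef_pos: [0.603, 0.0301, 0.1804]
tcp_rot: [0.816, 0.578, -0.001, -0.001]
contact_force: [-0.7, -0.2, 0.5]
opening: 0.157
finger_force: 31.3
time: 11.3
eef_pos: [0.6039, 0.0294, 0.182]
tcp_rot: [0.816, 0.578, -0.0, -0.0]
contact_force: [-0.7, -0.0, 0.6]
opening: 0.159
finger_force: 31.3
[0.60385319 0.02944118 0.1820313 ] 13.50595445562108 [ 1.29175907  0.16346008 74.03093671]
```

View pics/w6.png

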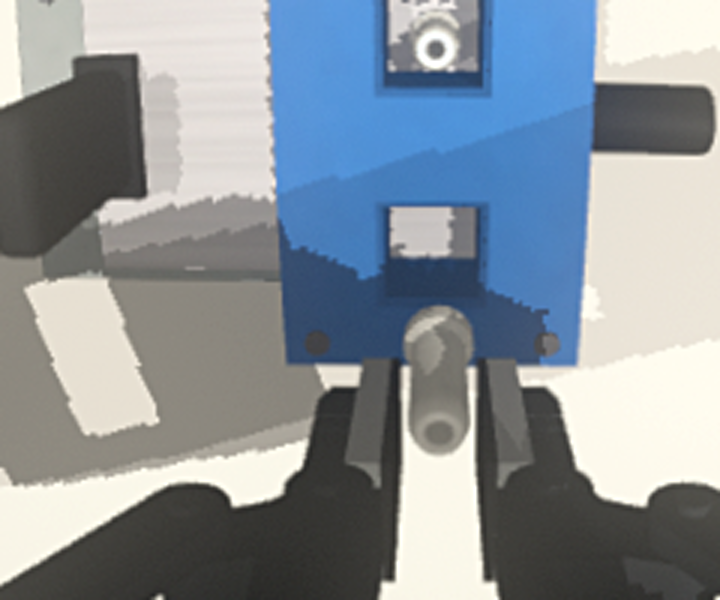

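The second sleeve is aligned with the right pocket mouth at (437,250), and the first still stands in its own. I'll lower it in.

```bash
python3 -m crank '[[[1,0,0],0,255],[[1,0,20],0,255],[[1,0,35],0,255],[[1,0,45],0,255],[[1,0,52],0,255],[[1,0,58],0,255],[[1,0,60],0,255],[[1,0,60],0,255],[[1,0,60],0,255]]'
```

```text
time: 12.25
eef_pos: [0.6048, 0.0318, 0.1229]
tcp_rot: [0.816, 0.579, 0.0, 0.0]
contact_force: [-1.1, 0.4, 0.0]
opening: 0.154
finger_force: 31.3
```

```bash
python3 -m crank '[[[0,0,8],0,255],[[0,0,14],0,255],[[0,0,15],0,255],[[0,0,15],0,255],[[0,0,15],0,195],[[0,0,15],0,180],[[0,0,15],0,150],[[0,0,15],0,150],[[0,0,15],0,150],[[0,0,15],0,150]]'
python3 -m crank '[[[0,0,-5],0,150],[[0,0,-20],0,150],[[0,0,-50],0,150],[[0,0,-85],0,150],[[0,0,-85],0,130],[[0,0,-85],0,130],[[0,0,-85],0,130]]'
python3 - <<'E'
from h import *
s=get_state();e=s['eef_pos'];print(e,s['opening']*85,totool(np.array([.5224,.0895,.1435])-e))
c=shot('wrist')
f=np.clip(c['frame']*1.2,0,255).astype(np.uint8)[110:310,90:350]
cv2.imwrite('pics/w7.png',cv2.resize(f,None,fx=3,fy=3,interpolation=cv2.INTER_CUBIC))
E
```

```text
time: 13.25
eef_pos: [0.6044, 0.0318, 0.1072]
tcp_rot: [0.816, 0.579, -0.0, -0.0]
contact_force: [-0.5, 0.1, 0.2]
opening: 0.411
finger_force: 0.0
time: 13.95
eef_pos: [0.6038, 0.0318, 0.1918]
tcp_rot: [0.816, 0.579, -0.0, -0.0]
contact_force: [-0.2, -0.5, 0.3]
opening: 0.489
finger_force: 0.0
[0.60383312 0.03183553 0.19182397] 41.60633169734638 [ 27.51266549 -95.86065199  48.43077681]
```

View pics/w7.png

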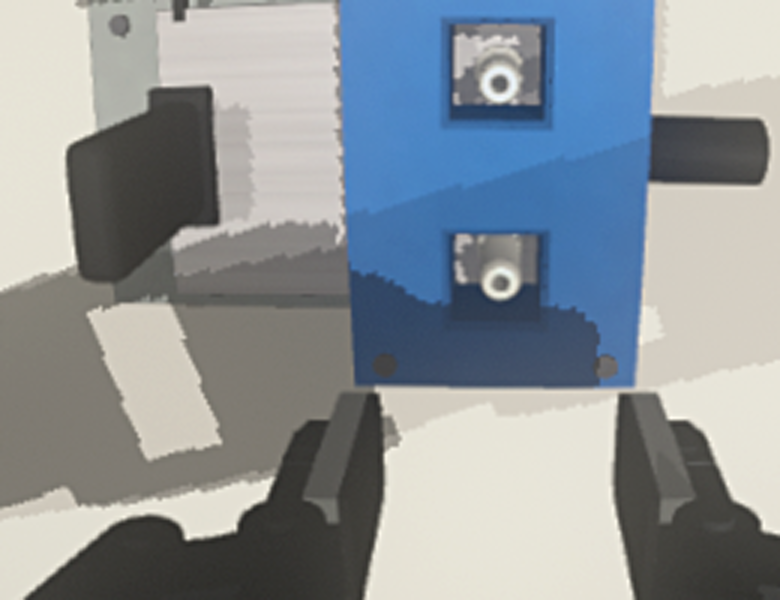

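Both sleeves stand in their pockets, at (500,82) and (500,283), and are released with the gate shut; the grip's near edge spans (70,150) to (83,278). That was my last allowed picture, so from here I measure numerically. I'll move above the grip and measure grip, pointer and marker from depth and colour.

```bash
cat >> h.py <<'E'
def cloud(c):
    v,u=np.mgrid[0:384,0:512]; f=192/np.tan(np.radians(c['vfov'])/2)
    dx,dy=u-c['cx'],v-c['cy']; r=np.hypot(dx,dy)+1e-9; k=np.tan(r/f)/r
    d=np.dstack([dx*k,dy*k,np.ones_like(k)])*c['range_z'][...,None]
    return np.array(c['origin'])+R.from_quat(c['orientation']).apply(d.reshape(-1,3)).reshape(384,512,3)
X=np.array([.943,-.333,0]);Y=np.array([.333,.943,0]);O=np.array([.6138,.0575,0])
def toh(p): return np.dstack([(p-O)@X,(p-O)@Y,p[...,2]])*1000
E
python3 -m crank '[[[28,-30,-8],0,130],[[28,-60,-8],0,130],[[28,-96,-8],0,130],[[28,-96,-8],0,130],[[28,-96,-8],0,130],[[28,-96,-8],0,130]]'
python3 - <<'E'
from h import *
c=shot('wrist');s=get_state();print(s['eef_pos'],(s['eef_pos']-O)@X*1e3,(s['eef_pos']-O)@Y*1e3)
h=toh(cloud(c));fr=c['frame'].astype(int)
b,g,r=fr[...,0],fr[...,1],fr[...,2]
def st(n,m):
    p=h[m];print(n,len(p),*( (np.percentile(p,[2,25,50,75,98],axis=0).T.round(1)).tolist() if len(p) else []))
    vv,uu=np.nonzero(m); 
    if len(uu):print('  px',uu.min(),uu.max(),vv.min(),vv.max())
red=(r>80)&(r>2*g)&(r>2*b)
near=(abs(h[...,1]-75)<25)&(h[...,0]<-80)
st('red',red&near); st('red fin',red&near&(h[...,2]>68))
dark=(r<60)&(g<60)&(b<60)
st('grip top',dark&(abs(h[...,0]+97)<25)&(abs(h[...,1])<35)&(h[...,2]>138)&(h[...,2]<150))
st('ptr',dark&(h[...,1]>50)&(h[...,1]<75)&(abs(h[...,0]+95)<25)&(h[...,2]>60)&(h[...,2]<80))
E
```

```text
time: 14.6
eef_pos: [0.5236, 0.0896, 0.2001]
tcp_rot: [0.816, 0.578, -0.0, 0.0]
contact_force: [0.2, 0.6, -0.1]
opening: 0.492
finger_force: 0.0
[0.52388271 0.08947207 0.20020393] -95.43870006186654 0.20720168699170555
red 63 [-149.3, -145.9, -144.7, -142.6, -141.1] [72.0, 73.8, 76.2, 78.3, 80.1] [66.9, 68.2, 75.2, 76.3, 77.2]
  px 197 206 104 113
red fin 53 [-149.1, -145.8, -144.8, -143.8, -141.5] [72.0, 73.8, 75.6, 78.3, 80.1] [68.0, 68.7, 75.5, 76.4, 77.2]
  px 197 205 104 113
grip top 796 [-103.9, -101.0, -97.5, -94.6, -91.0] [-13.4, -4.6, 4.0, 12.0, 18.6] [139.4, 142.3, 143.0, 143.6, 144.6]
  px 243 261 189 234
ptr 0
```

```bash
python3 - <<'E'
from h import *
c=load('wrist');h=toh(cloud(c));g=c['frame'].max(2).astype(int)
m=(h[...,1]>52)&(h[...,1]<80)&(h[...,0]>-125)&(h[...,0]<-70)&(h[...,2]>55)&(h[...,2]<80)
vv,uu=np.nonzero(m);print(uu.min(),uu.max(),vv.min(),vv.max())
v0,v1,u0,u1=vv.min(),vv.max(),uu.min(),uu.max()
print(g[v0-2:v1+3:2,u0:u1+1]); 
mid=(v0+v1)//2
for v in range(v0,v1+1,2): print(v,[(u,*h[v,u].round(0).astype(int).tolist()) for u in range(u0,u1+1) if g[v,u]<90][:8])
E
```

```text
224 282 115 133
[[137 147 151 152 152 152 151 151 152 152 152 152 151 151 151 150 150 151
  151 152 151 149 150 150 150 150 150 151 152 152 153 152 151 151 151 150
  151 152 152 151 151 151 151 151 152 151 151 152 151 152 151 151 150 150
  150 150 151 150 150]
 [152 152 151 151 150 150 151 150 150 151 152 151 152 151 150 149 150 150
  149 151 151 150 150 149 150 151 151 136 117 114 116 120 143 151 149 150
  151 152 152 151 151 151 142 140 141 151 150 151 152 151 152 151 151 151
  151 150 151 151 151]
 [161 159 158 161 162 162 163 158 150 152 152 153 149 149 149 151 154 152
  148 149 149 151 149 144 145 147 144 115  75  73  73  85 126 139 138 139
  139 139 138 135 130 130 130 128 128 131 132 135 137 135 131 137 135 135
  131 123 125 129 130]
 [198 198 198 198 198 198 198 198 198 198 198 198 198 198 198 199 199 199
  199 199 199 200 201 201 203 204 180 120  76  75  75 116 180 199 203 201
  201 201 201 201 201 201 201 201 201 201 201 201 201 201 200 200 201 200
  200 201 201 200 200]
 [194 194 195 194 194 194 194 194 194 194 194 194 194 194 194 194 194 194
  194 194 195 194 195 195 177 
[... 1921 characters left out ...]
7, 72), (255, -96, 67, 63)]
119 [(252, -98, 66, 72), (253, -97, 65, 71), (254, -97, 66, 72)]
121 [(252, -98, 64, 71), (253, -97, 64, 72), (254, -97, 64, 71)]
123 [(252, -98, 62, 73), (253, -97, 62, 72), (254, -97, 62, 73)]
125 [(252, -98, 60, 73), (253, -97, 60, 70), (254, -97, 60, 73)]
127 [(251, -99, 58, 72), (252, -98, 58, 72), (253, -97, 58, 72), (254, -97, 58, 72), (255, -96, 53, 8), (264, -86, 53, 8), (265, -85, 53, 8), (266, -83, 53, 7)]
129 [(252, -98, 56, 70), (253, -97, 56, 72), (254, -97, 56, 72), (255, -96, 51, 9), (266, -83, 51, 7), (267, -82, 51, 7)]
131 [(252, -98, 55, 72), (253, -97, 55, 71), (254, -97, 55, 72)]
133 [(252, -98, 53, 72), (253, -97, 53, 72), (254, -97, 53, 73)]
```

The pointer is at hopper x -97.3 mm and the marker at -145 mm, giving 47.5 mm of travel, within the stated range. The grip's middle is at -97.5. I'll pinch it now.

```bash
python3 -m crank '[[[1,-2,30],0,130],[[1,-2,60],0,130],[[1,-2,80],0,130],[[1,-2,85],0,130],[[1,-2,85],0,130],[[1,-2,85],0,255],[[1,-2,85],0,255],[[1,-2,85],0,255],[[1,-2,85],0,255],[[1,-2,85],0,255]]' 60
python3 -m crank '[[[0,0,0],0,255],[[0,0,0],0,255]]'
```

```text
time: 15.65
eef_pos: [0.5214, 0.0919, 0.1172]
tcp_rot: [0.816, 0.578, -0.0, -0.001]
contact_force: [-4.9, 0.9, 5.3]
opening: 0.15
finger_force: 60.0
time: 15.85
eef_pos: [0.5214, 0.0919, 0.1172]
tcp_rot: [0.816, 0.578, -0.0, -0.001]
contact_force: [-4.7, 1.1, 4.9]
opening: 0.15
finger_force: 60.0
```

```bash
python3 -m crank '[[[0,-6,0],0,255],[[0,-12,0],0,255],[[0,-18,0],0,255],[[0,-24,0],0,255],[[0,-30,0],0,255],[[0,-36,0],0,255],[[0,-41,0],0,255],[[0,-45,0],0,255],[[0,-47,0],0,255],[[0,-47,0],0,255]]'
python3 -m crank '[[[0,0,0],0,255],[[0,0,0],0,255],[[0,0,0],0,255],[[0,0,0],0,255],[[0,0,0],0,255]]'
cat > chk.py <<'E'
from h import *
s=get_state();print(s['eef_pos'],(s['eef_pos']-O)@X*1e3,s['contact_force'],s['finger_force'])
c=shot('wrist');h=toh(cloud(c));f=c['frame'].astype(int);b,g,r=f[...,0],f[...,1],f[...,2];mx=f.max(2)
red=(r>60)&(r>2*g)&(r>2*b)&(abs(h[...,1]-75)<25)&(h[...,0]<-80)&(h[...,2]>40)
for n,m in(('red',red),('fin',red&(h[...,2]>73)),('ptr',(mx<85)&(h[...,1]>50)&(h[...,1]<72)&(h[...,0]<-115)&(h[...,0]>-165)&(h[...,2]>66)&(h[...,2]<76)),
 ('pocket L',(abs(h[...,1]-28)<9)&(abs(h[...,0])<9)),('pocket R',(abs(h[...,1]+28)<9)&(abs(h[...,0])<9))):
    p=h[m];print(n,len(p),np.percentile(p,[2,25,50,75,98],axis=0).T.round(1).tolist() if len(p) else '')
E
python3 chk.py
```

```text
time: 16.85
eef_pos: [0.4793, 0.1071, 0.1171]
tcp_rot: [0.816, 0.578, 0.003, 0.002]
contact_force: [6.1, -1.9, 1.6]
opening: 0.153
finger_force: 59.7
time: 17.35
eef_pos: [0.4795, 0.107, 0.1171]
tcp_rot: [0.816, 0.578, 0.003, 0.002]
contact_force: [6.5, -1.3, 1.5]
opening: 0.153
finger_force: 59.7
[0.4794958  0.10697901 0.11712824] -143.12537278197465 [ 6.54449892 -1.30326178  1.51946237] 59.67566192150116
red 151 [[-149.5, -146.8, -145.6, -142.5, -141.2], [71.9, 73.9, 76.2, 78.5, 80.5], [66.9, 67.9, 69.1, 76.0, 77.1]]
fin 73 [[-146.8, -146.2, -145.6, -144.9, -144.0], [71.8, 73.7, 76.2, 78.0, 80.2], [74.5, 75.6, 76.0, 76.5, 77.2]]
ptr 146 [[-143.1, -142.5, -141.8, -141.2, -140.5], [50.5, 54.9, 59.5, 64.1, 68.5], [70.8, 71.7, 72.1, 72.4, 73.3]]
pocket L 0 
pocket R 0
```

The pointer is 3.7 mm short of the fin, so I'll pull 4 mm more and check the pockets with the top camera.

```bash
python3 -m crank '[[[0,-2,0],0,255],[[0,-4,0],0,255],[[0,-4,0],0,255],[[0,-4,0],0,255],[[0,-4,0],0,255],[[0,-4,0],0,255]]'
python3 chk.py
python3 - <<'E'
from h import *
old=load('top');c=shot('top')
f=192/np.tan(np.radians(c['vfov'])/2);Ri=R.from_quat(c['orientation']).inv()
for n,y in(('L',.028),('R',-.028)):
    p=Ri.apply(O+Y*y+[0,0,.107]-np.array(c['origin'])); u,v=p[:2]/p[2]*f+[c['cx'],c['cy']]; u,v=int(round(u)),int(round(v))
    for k in(old,c):
        print(n,u,v,k['frame'][v-3:v+4,u-3:u+4].max(2).tolist())
        print('   z',[[round(1000*depth(k,u+i,v+j)[2]) for i in(-2,-1,0,1,2)] for j in(-2,-1,0,1,2)])
E
```

```text
time: 18.0
eef_pos: [0.4758, 0.1083, 0.1171]
tcp_rot: [0.816, 0.578, 0.003, 0.002]
contact_force: [6.6, -0.2, 1.2]
opening: 0.153
finger_force: 59.6
[0.47580295 0.10829143 0.11714172] -147.04476472787243 [ 6.63037982 -0.19896374  1.16542924] 59.6438866853714
red 145 [[-149.6, -146.4, -145.2, -142.6, -141.3], [71.9, 73.7, 76.0, 78.1, 79.9], [67.1, 67.9, 69.3, 76.1, 77.2]]
fin 71 [[-146.8, -145.8, -145.2, -144.6, -144.0], [71.9, 73.7, 76.2, 78.1, 79.9], [74.7, 75.5, 76.2, 76.5, 77.3]]
ptr 147 [[-147.0, -146.4, -145.7, -145.1, -144.4], [50.6, 55.1, 59.6, 64.4, 68.5], [70.8, 71.8, 72.2, 72.6, 73.6]]
pocket L 0 
pocket R 0 
L 225 163 [[63, 54, 64, 73, 82, 90, 100], [52, 46, 48, 50, 53, 62, 77], [47, 47, 47, 46, 46, 47, 54], [45, 60, 61, 54, 51, 48, 46], [46, 66, 68, 66, 64, 62, 55], [50, 67, 108, 77, 69, 69, 66], [61, 68, 122, 116, 114, 115, 82]]
   z [[85, 84, 90, 98, 97], [67, 73, 82, 86, 87], [79, 73, 72, 69, 77], [67, 68, 77, 72, 71], [71, 71, 75, 72, 69]]
L 225 163 [[67, 58, 68, 80, 89, 98, 108], [55, 48, 51, 53, 57, 68, 85], [49, 49, 49, 48, 48, 51, 57], [48, 52, 53, 50, 50, 49, 48]
[... 170 characters left out ...]
0, 11, 7], [10, 11, 0, 10, 13]]
R 241 169 [[73, 50, 53, 49, 67, 79, 87], [61, 46, 45, 46, 47, 52, 61], [51, 49, 55, 48, 45, 45, 48], [45, 54, 67, 63, 61, 55, 48], [46, 64, 70, 70, 70, 66, 63], [49, 69, 111, 114, 115, 78, 70], [62, 70, 124, 129, 131, 118, 99]]
   z [[79, 84, 85, 97, 96], [77, 74, 74, 77, 81], [71, 72, 63, 78, 68], [71, 71, 65, 72, 72], [73, 78, 68, 68, 68]]
R 241 169 [[80, 54, 56, 53, 73, 86, 95], [66, 49, 47, 48, 50, 57, 67], [54, 49, 51, 49, 48, 49, 50], [49, 52, 54, 53, 52, 50, 50], [48, 53, 56, 56, 55, 60, 53], [49, 54, 55, 55, 56, 64, 62], [52, 55, 56, 55, 60, 65, 65]]
   z [[86, 79, 84, 89, 94], [2, 5, 73, 83, 79], [9, 11, 7, 9, 5], [10, 9, 10, 4, 10], [7, 6, 3, 13, 8]]
```

The pointer is at -145.7 mm and the marker at -145.2. Both pockets are clear down to the collector floor (z≈8 mm), so the sleeves have dropped. The gate is still gripped at 60 N.

```bash
python3 -c "from plant import ctrl; print(ctrl.sign_off())"
```

```text
the job is handed in; nothing more can be done
None
```

The job is handed in at about 18 s: both sleeves were stood in their pockets and released with the gate shut, the pockets now read empty down to the collector floor, and the gate is still gripped with its pointer about 0.5 mm from the marker.

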